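Put the mill, the spice jar and the tea carton back on their own mats

TASK

The three things on the table mats have got mixed up, each standing on another's mat. Put the pepper mill in the middle of the large round mat, the spice jar in the middle of the small round mat and the tea carton in the middle of the oblong mat with its long side along the mat's long side, all upright; the square mat is spare and may be used on the way. Knock nothing over, and leave the mug, the tin and the kitchen timer where they are.

Things in the scene. Friction and masses are not known exactly. Their poses are not given: they have to be found in the camera images.
- mat_large_round: Table mat of white glazed stoneware on a thin cork backing, fixed to the worktop, 8 mm thick, lying flat, z up; origin at the centre of its underside, on the worktop. The larger of the two round mats, 110 mm across. It is the pepper mill's mat. At the start the spice jar stands on it.
- mat_small_round: Table mat of white glazed stoneware on a thin cork backing, fixed to the worktop, 8 mm thick, lying flat, z up; origin at the centre of its underside, on the worktop. The smaller of the two round mats, 88 mm across. It is the spice jar's mat. At the start the carton stands on it.
- mat_oblong: Table mat of white glazed stoneware on a thin cork backing, fixed to the worktop, 8 mm thick, lying flat, z up; origin at the centre of its underside, on the worktop. The oblong mat, 74 mm along its x and 116 mm along its y. It is the carton's mat. At the start the pepper mill stands on it.
- mat_square: Table mat of white glazed stoneware on a thin cork backing, fixed to the worktop, 8 mm thick, lying flat, z up; origin at the centre of its underside, on the worktop. The square mat, 90 x 90 mm, empty at the start: the spare spot.
- mill: Dark wooden pepper mill, a turned upright body 170 mm tall, widest at the foot (58 mm across); round head about 48 mm across between 125 and 158 mm above the foot, with a small metal knob on top. The head does not turn. Weighs about 0.13 to 0.25 kg. Origin at the centre of its underside, z up the mill.
- carton: Closed pale green-grey tea carton standing upright, 43 mm along its x, 72 mm along its y, 109 mm tall; light (0.05 to 0.09 kg). Origin at the centre of its underside, z up.
- jar: Round spice jar standing upright, 106 mm tall: body 42 mm across, screw cap 45 mm across from 85 mm up (the cap is fixed). Weighs about 0.08 to 0.15 kg. Origin at the centre of its underside, z up.
- timer: Bystander: grey and white dome-shaped kitchen timer, 63 mm across, 60 mm tall, loose. Origin at the centre of its underside.
- mug: Bystander: plain white mug, cup about 77 mm across, 89 mm tall, with a handle (108 mm over the handle), loose. Origin at the centre of its underside.
- tin: Bystander: closed food tin, 57 mm across, 72 mm tall, loose. Origin at the centre of its underside.

How it is judged:
At the end, for the whole second after the job is handed in: Mill on the large round, jar on the small round, carton on the oblong mat: each upright (0.08 rad), resting on the mat within 15 mm of its centre, the carton's long side within 0.2 rad of the mat's (either way round); all released and at rest (horizontal distance between mill and mat_large_round below 0.015 m and z of mill in the frame of mat_large_round between 0.005 and 0.012 m and angle between each of mill, carton, jar's own z axis and vertical below 0.08 rad and linear speed of each of mill, carton, jar below 0.01 m/s and contact force between each of mill, carton, jar and the fingers below 0.05 N and horizontal distance between carton and mat_oblong below 0.015 m and z of carton in the frame of mat_oblong between 0.005 and 0.012 m and horizontal distance between jar and mat_small_round below 0.015 m and z of jar in the frame of mat_small_round between 0.005 and 0.012 m and angle between the y axis of carton and the y axis of mat_oblong, either way round below 0.2 rad); the robot touches nothing.
It fails at once if the pepper mill, carton or spice jar is knocked over (angle between any of mill, carton, jar's own z axis and vertical above 0.6 rad).
It fails at once if the mug, tin or kitchen timer is shifted by more than 15 mm or tipped (distance of any of timer, mug, tin from where it was at the start of the episode above 0.015 m or angle between any of timer, mug, tin's own z axis and vertical above 0.3 rad).
It also fails if it takes over 99 s, if anything falls off the work surface, if the arm or the gripper's body presses on something with over 40 N, if the wrist force passes 120 N, or if a joint passes its speed limit or range.

ROBOT

A 6-joint arm with a two-finger parallel gripper is mounted at the origin on a cart in front of the work surface, level with it; the furniture and walls round the work are solid. World frame = base frame: x ahead of the robot, y to its left, z up, the work surface at z = 0. Lengths are in m, angles in rad, forces in N, time in s.
With the tool pointing down it reaches from about 0.25 to 0.775 m from the base axis. Payload 4 kg.
Tool frame: the origin (TCP) lies between the finger pads; the fingertips stand 22 mm ahead of it and the grasp point (between the pads) lies 3 mm ahead of it; z points along the fingers, y is the line along which they close (so a half turn about z gives the same grasp; the last joint's range is limited). The gripper opens to 85 mm and grips with 20 to 120 N. Pads are 22 mm wide; open, the fingers measure 114 mm over their backs; the gripper's body (76 mm by 85 mm) begins 54 mm behind the grasp point. The pads swing forward as they close: fully open they stand 13 mm farther back than shut.
Start: joints at [-1.328, 0.087, 1.371, -0, 1.684, -0.103], TCP at [0.186, -0.517, 0.253] pointing down, gripper open.
Joint ranges: [-3.1, 3.1], [-0.76, 2.03], [0.27, 2.55], [-1.08, 4.22], [0.17, 2.65], [-2.57, 2.57]. Speed limits (rad/s): [2.79, 2.79, 3.14, 3.14, 3.14, 3.14].

INTERFACE

Orientations are given as a unit quaternion [w, x, y, z].
In Python, from station import status, vision, sign_off gives the robot as it stands.
- The arm moves only by the shell command python3 -m inch 'ROWS' [FORCE]. ROWS is JSON, a list of rows, each a list of 7 numbers: the shift along the tool's x, y, z scaled (see below), then the turn, a rotation vector about the tool's x, y, z scaled (see below), then the opening, from 0 (shut) to 1 (fully open). In form: [[x, y, z, wx, wy, wz, fingers], ...]. A call has 1 to 20 rows; each row shifts and turns the commanded pose from where the row before left it, along the tool's axes as they then stand; what a row does not reach is not made up. The controller multiplies each number of a shift by 15 cm and each number of a turn by 180 degrees. A row lasts 1/8 s, in which the tool goes at most 62.5 mm and 10.7 degrees, less where a joint would pass 70% of its speed; a pose out of reach is approached as far as the arm can. A call with a number of a shift or a turn outside -1 to 1 is refused whole. A call with a gripper value outside its range is refused whole. The fingers move at their own pace and stop on an object; FORCE is the grip in N (left out, the last holds). Time passes only in rows, so rows that do not move let the fingers close. It gives the time, the measured TCP pose, the force, the opening and the grip force at its end, in the units of the state.
- status.state(): the state, without advancing time (a new reading comes with each control period).
- vision.get_image(name): name is "side" or "top" or "wrist"; returns a dict with "image" (400x640x3 uint8, blue, green, red), "camera_matrix" (3x3 intrinsics, pixels), "pose" (4x4, takes a point from camera to world coordinates). Camera axes: x right, y down, z forward; pixel columns grow to the right and rows downward; lengths in m; the calibration is good to about 2 mm. A picture is of the moment at which its call begins. There is no depth.
- sign_off(): hands the job in; it is judged then, once.
The state is a dict: "time_s": time; "joints": joint angles; "qd": joint speeds; "joint_efforts": joint torques, N m; "tcp_pos": TCP position; "eef_rot": TCP orientation; "contact_force": force on the tool from outside, world axes, zero at the start; "moment": the same for the moment, N m; "width": finger opening in m; "grip_force": force on a finger pad.
Only numpy, scipy, OpenCV 4.12 (cv2) and the standard library are available. Lean on these libraries where they do the work, as an engineer would, in place of code of your own. Each camera call takes 0.05 s, during which the arm holds its last target. There are 200 camera calls.

## Working session

There is one attempt and no reset: what is moved stays moved. The work goes in short steps, Python scripts to look and compute and a shell command to move; the robot and the scene stay as the last step left them, time stands still between calls to the robot, and variables do not carry over. Pictures are saved under pics/ and viewed, at most 14 in all, crops included, and the job is handed in when it is done.

```bash
ls; mkdir -p pics
python3 - <<'E'
from station import status, vision
import cv2
s=status.state(); print(s)
for n in("top","side"):
    d=vision.get_image(n); cv2.imwrite(f"pics/{n}0.png",d["image"]); print(n,d["camera_matrix"],d["pose"])
E
```

```text
pics
{'time_s': 0.0, 'joints': array([-1.32808483e+00,  8.79330934e-02,  1.37228608e+00, -8.57770485e-06,
        1.68360698e+00, -1.03090265e-01]), 'qd': array([-0.00210618,  0.00065072, -0.00150962,  0.00019172,  0.00063914,
       -0.00125791]), 'joint_efforts': array([ 2.00574277e-04, -3.51865339e+01, -3.13265920e+01, -1.14053712e-04,
        1.09779864e-02,  5.16937192e-06]), 'tcp_pos': array([ 0.18630948, -0.51699103,  0.25213491]), 'eef_rot': array([-1.11373467e-03,  9.85089311e-01,  1.72040118e-01, -8.21495888e-05]), 'contact_force': array([ 0.9269861 , -0.58796293,  0.04887568]), 'moment': array([-0.00537029, -0.00750344,  0.00767019]), 'grip_force': 0.0, 'width': 0.08562712068141569}
top [[474.94561298   0.         320.01673536]
 [  0.         474.94561298 196.41872696]
 [  0.           0.           1.        ]] [[ 0.01354525 -0.98571136  0.16789769  0.41108792]
 [-0.99987864 -0.01464495 -0.0053133  -0.00230435]
 [ 0.00769623 -0.16780534 -0.98579011  1.28113824]
 [ 0.          0.          0.          1.        ]]
side [[478.02252491   0.         319.11064447]
 [  0.         478.02252491 203.42718642]
 [  0.           0.           1.        ]] [[-0.95092972 -0.18486386  0.2481089   0.29661034]
 [-0.30937362  0.55632566 -0.77122612  0.95711392]
 [ 0.00454249 -0.81014019 -0.5862186   0.80199089]
 [ 0.          0.          0.          1.        ]]
```

View pics/top0.png

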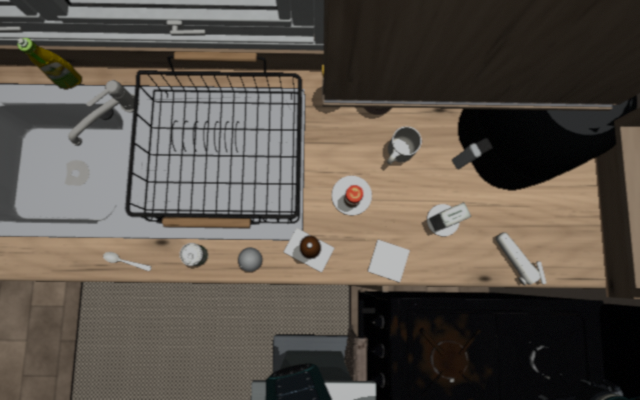

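View pics/side0.png

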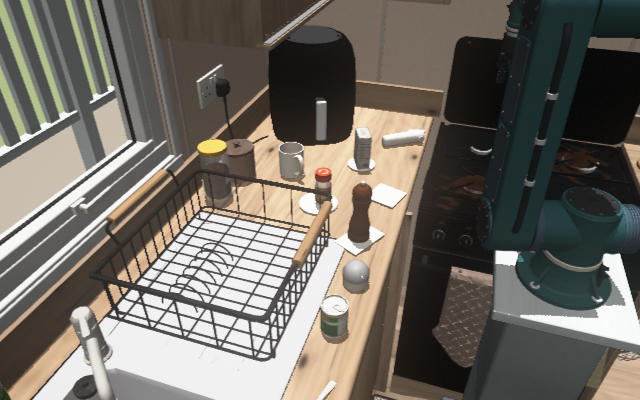

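The top view shows the large round mat with the jar (352,195), the small round mat with the carton (444,220), the oblong mat with the mill (310,249) and the empty square mat (389,260). The mug is at (403,147), the timer at (250,260) and the tin at (193,255). The side view agrees.

```bash
cat > h.py <<'E'
import numpy as np, cv2
from station import status, vision
from scipy.spatial.transform import Rotation as R
def ray(d,uv,z):
    K,P=np.array(d["camera_matrix"]),np.array(d["pose"])
    uv=np.atleast_2d(np.asarray(uv,float)); r=np.c_[uv,np.ones(len(uv))]@np.linalg.inv(K).T@P[:3,:3].T
    o=P[:3,3]; return o+r*((z-o[2])/r[:,2])[:,None]
def rot(): q=status.state()["eef_rot"]; return R.from_quat([q[1],q[2],q[3],q[0]])
def go(p,yaw=None):
    """tool-frame scaled move to world p; yaw = world direction of tool y (mod pi), tool down"""
    r=rot(); s=status.state(); M=r.as_matrix()
    print("tcp",s["tcp_pos"].round(4),"yaw_y",np.degrees(np.arctan2(M[1,1],M[0,1])).round(1),"tilt",np.degrees(np.arccos(-M[2,2])).round(2),
     "j",s["joints"].round(2),"t",round(s["time_s"],2),"w",round(s["width"],4))
    if p is not None: print("shift/0.15:",(M.T@(np.array(p)-s["tcp_pos"])/.15).round(3))
    if yaw is not None:
        c=[]
        for k in(0,180): 
            a=np.radians(yaw+k); y=np.array([np.cos(a),np.sin(a),0]); z=np.array([0,0,-1.]); T=np.c_[np.cross(y,z),y,z]
            c.append((R.from_matrix(M.T@T).as_rotvec()/np.pi).round(4))
        print("turn/pi options:",c)
E
python3 - <<'E'
from h import *
d=vision.get_image("top"); im=d["image"]
h=cv2.cvtColor(im,cv2.COLOR_BGR2HSV)
m=((h[...,1]<45)&(h[...,2]>125)).astype(np.uint8)
for n,(u,v) in dict(large=(352,195),small=(444,220),oblong=(310,249),square=(389,260)).items():
    w=np.zeros_like(m); w[v-28:v+28,u-30:u+30]=m[v-28:v+28,u-30:u+30]
    c=max(cv2.findContours(w,0,2)[0],key=cv2.contourArea).reshape(-1,2)
    P=ray(d,c,.008)[:,:2].astype(np.float32)
    print(n,"rect",cv2.minAreaRect(P),"circ",cv2.minEnclosingCircle(P))
o=dict(jartop=(354.5,190,.106),millknob=(311,241,.17),mug=(405,141,.089),timer=(250,259,.03),tin=(193,254,.06))
for k,(u,v,z) in o.items(): print(k,ray(d,(u,v),z).round(3))
x=cv2.resize(im[120:290,170:490],None,fx=2.5,fy=2.5,interpolation=cv2.INTER_CUBIC); cv2.imwrite("pics/crop.png",x)
E
```

```text
large rect ((0.6334992051124573, -0.09491389989852905), (0.11052833497524261, 0.10640674084424973), 0.5334892868995667) circ ((0.6335611343383789, -0.09435643255710602), 0.055576011538505554)
small rect ((0.5777252912521362, -0.35910406708717346), (0.08712461590766907, 0.11109688878059387), 27.026046752929688) circ ((0.5768868923187256, -0.35763898491859436), 0.058734819293022156)
oblong rect ((0.5124163627624512, 0.05780455470085144), (0.09027055650949478, 0.07566212117671967), 10.355392456054688) circ ((0.5154540538787842, 0.06297090649604797), 0.049679871648550034)
square rect ((0.45802122354507446, -0.1934143453836441), (0.09157570451498032, 0.09097962826490402), 72.33150482177734) circ ((0.4578906297683716, -0.19390137493610382), 0.06194789707660675)
jartop [[ 0.629 -0.095  0.106]]
millknob [[0.494 0.011 0.17 ]]
mug [[ 0.764 -0.228  0.089]]
timer [[0.456 0.171 0.03 ]]
tin [[0.465 0.313 0.06 ]]
```

View pics/crop.png

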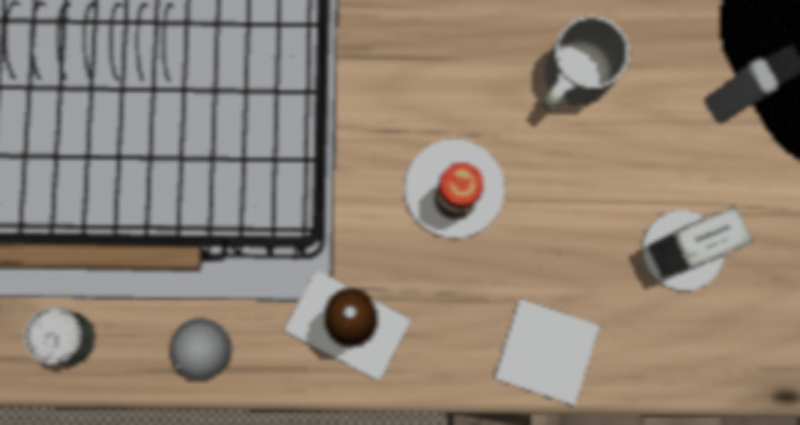

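The crop gives these corners:
- **Oblong mat:** (318,272), (411,320), (379,381), (285,328)
- **Square mat:** (519,298), (599,326), (577,405), (496,377)
- **Carton top:** (735,206), (752,238), (690,268), (676,238)

The cap centre is at (461,184), the mill knob at (350,312) and the small mat centre at (683,250), radius 41.

Run:
```python
from h import *
d=vision.get_image("top"); f=lambda p:np.array(p,float)/2.5+[169.8,119.8]
for n,p,z in[("oblong",[(318,272),(411,320),(379,381),(285,328)],.008),("square",[(519,298),(599,326),(577,405),(496,377)],.008),("carton",[(735,206),(752,238),(690,268),(676,238)],.117),
 ("small",[(683,250)],.008),("smallL/R/T/B",[(642,250),(724,250),(683,210),(683,291)],.008),("cap",[(461,184)],.114),("knob",[(350,312)],.178)]:
    P=ray(d,f(p),z)[:,:2]; print(n,P.mean(0).round(4))
    if len(P)==4:
        e=np.roll(P,-1,0)-P; print("  sides",np.linalg.norm(e,axis=1).round(3),"ang",np.degrees(np.arctan2(e[:,1],e[:,0])).round(0))
# side-view check: project points
s=vision.get_image("side"); K,P=s["camera_matrix"],s["pose"]
for n,X in dict(cap=(.63,-.097,.114),knob=(.494,.012,.178)).items():
    c=P[:3,:3].T@(np.array(X)-P[:3,3]); print(n,"side px",(K@c/c[2])[:2].round(0))
d=vision.get_image("wrist"); cv2.imwrite("pics/w0.png",d["image"]); print(d["pose"])
go((.629,-.097,.30),-90)
```

```text
oblong [0.483  0.0181]
  sides [0.112 0.073 0.115 0.069] ang [-116.  153.   62.  -29.]
square [ 0.4582 -0.1948]
  sides [0.09  0.087 0.09  0.088] ang [-109.  163.   72.  -17.]
carton [ 0.5682 -0.3437]
  sides [0.036 0.07  0.032 0.068] ang [-154.  116.   24.  -61.]
small [ 0.5688 -0.3423]
smallL/R/T/B [ 0.5686 -0.3423]
  sides [0.089 0.061 0.088 0.061] ang [-89.  45. 178.  45.]
cap [ 0.6188 -0.0938]
knob [0.4854 0.0139]
cap side px [321. 170.]
knob side px [362. 180.]
[[ 0.33907814 -0.89236696 -0.29783758  0.26213413]
 [-0.94075728 -0.32208213 -0.10601342 -0.49034524]
 [-0.00132528  0.31613971 -0.94871172  0.3729058 ]
 [ 0.          0.          0.          1.        ]]
tcp [ 0.1864 -0.5173  0.2529] yaw_y -70.2 tilt 0.04 j [-1.33  0.09  1.37  0.    1.68 -0.1 ] t 0.3 w 0.0851
shift/0.15: [ 3.726 -1.636 -0.312]
turn/pi options: [array([-0.0002,  0.    ,  0.1101]), array([-0.000e+00, -3.000e-04, -8.899e-01])]
```

```bash
python3 -m inch '[[0.3,-0.14,0,0,0,0,1],[0.3,-0.14,0,0,0,0,1],[0.3,-0.14,0,0,0,0,1],[0.3,-0.14,0,0,0,0,1],[0.3,-0.14,0,0,0,0,1],[0.3,-0.14,0,0,0,0,1],[0.3,-0.14,0,0,0,0,1],[0.3,-0.14,0,0,0,0,1],[0.3,-0.14,0,0,0,0,1],[0.3,-0.14,0,0,0,0,1],[0.3,-0.14,0,0,0,0,1],[0.3,-0.14,0,0,0,0,1],[0,0,0,0,0,0,1],[0,0,0,0,0,0,1]]' 60
python3 - <<'E'
from h import *
d=vision.get_image("wrist"); im=d["image"]; cv2.imwrite("pics/w1.png",im)
h=cv2.cvtColor(im,cv2.COLOR_BGR2HSV); m=(((h[...,0]<10)|(h[...,0]>172))&(h[...,1]>150)&(h[...,2]>90)).astype(np.uint8)
c=max(cv2.findContours(m,0,2)[0],key=cv2.contourArea); print(cv2.boundingRect(c))
go((.619,-.094,.106))
E
```

```text
time_s: 2.05
tcp_pos: [0.6087, -0.0976, 0.253]
eef_rot: [0.0, 0.985, 0.172, -0.001]
contact_force: [-0.2, 0.7, 0.8]
width: 0.0857
grip_force: 0.0
(301, 147, 51, 53)
tcp [ 0.6085 -0.0981  0.2532] yaw_y -70.2 tilt 0.05 j [-0.25  0.24  1.2  -0.    1.71  0.97] t 2.1 w 0.0853
shift/0.15: [ 0.076 -0.002  0.982]
```

View pics/w1.png

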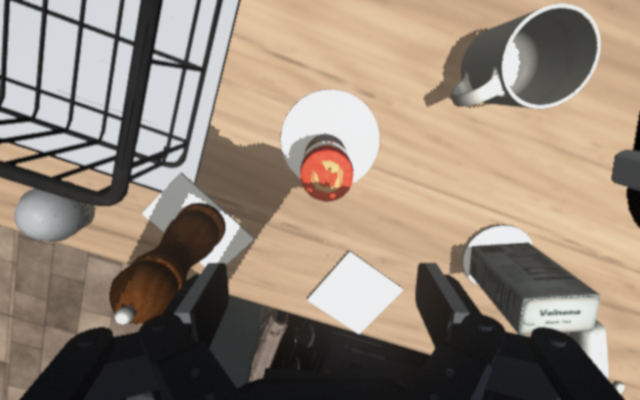

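The wrist view shows the cap at about (327,174) on the large mat, whose centre is at (330,138). The knob is at (123,316), the square mat centre at (355,293), and the oblong and small mats are partly hidden. I'll cross-check these.

Run:
```python
from h import *
d=vision.get_image("wrist")
for n,u,z in[("cap",(327,175),.112),("large",(330,138),.008),("square",(355,293),.008),("knob",(123,316),.175)]: print(n,ray(d,u,z).round(4))
print("large edges",ray(d,[(281,138),(380,138),(330,90)],.008).round(4).tolist())
go((.62,-.095,.106))
```

```text
cap [[ 0.6241 -0.0975  0.112 ]]
large [[ 0.6407 -0.0966  0.008 ]]
square [[ 0.4643 -0.1963  0.008 ]]
knob [[0.49   0.0119 0.175 ]]
large edges [[0.6224, -0.0456, 0.008], [0.6594, -0.1487, 0.008], [0.6879, -0.0792, 0.008]]
tcp [ 0.6084 -0.0984  0.2535] yaw_y -70.3 tilt 0.03 j [-0.25  0.24  1.2  -0.    1.71  0.97] t 2.15 w 0.0854
shift/0.15: [0.081 0.005 0.983]
```

```bash
python3 -m inch '[[0.09,0.015,0.16,0,0,0,1],[0,0,0.16,0,0,0,1],[0,0,0.16,0,0,0,1],[0,0,0.16,0,0,0,1],[0,0,0.16,0,0,0,1],[0,0,0.16,0,0,0,1],[0,0,0.02,0,0,0,1],[0,0,0,0,0,0,0],[0,0,0,0,0,0,0],[0,0,0,0,0,0,0],[0,0,0,0,0,0,0],[0,0,0,0,0,0,0],[0,0,0,0,0,0,0]]' 40;  python3 - <<'E'
from h import *
go((.46,-.195,.18))
E
```

```text
time_s: 3.78
tcp_pos: [0.6235, -0.0953, 0.1083]
eef_rot: [0.001, 0.985, 0.172, 0.002]
contact_force: [0.5, -0.6, 6.4]
width: 0.0431
grip_force: 41.0
tcp [ 0.6235 -0.0953  0.1083] yaw_y -70.2 tilt 0.21 j [-0.24  0.33  1.38 -0.    1.43  0.98] t 3.77 w 0.0431
shift/0.15: [-1.25   0.257 -0.481]
```

```bash
python3 -m inch '[[0,0,-0.1,0,0,0,0],[0,0,-0.18,0,0,0,0],[0,0,-0.2,0,0,0,0],[-0.2,0.04,0,0,0,0,0],[-0.25,0.05,0,0,0,0,0],[-0.25,0.05,0,0,0,0,0],[-0.25,0.05,0,0,0,0,0],[-0.2,0.04,0,0,0,0,0],[-0.1,0.03,0,0,0,0,0],[0,0,0,0,0,0,0],[0,0,0,0,0,0,0]]';  python3 - <<'E'
from h import *
d=vision.get_image("wrist"); cv2.imwrite("pics/w2.png",d["image"])
go((.46,-.195,.1085))
E
```

```text
time_s: 5.15
tcp_pos: [0.4601, -0.1947, 0.1783]
eef_rot: [-0.0, 0.985, 0.172, 0.0]
contact_force: [-0.6, 0.1, -0.4]
width: 0.0435
grip_force: 40.9
tcp [ 0.4601 -0.1946  0.1783] yaw_y -70.1 tilt 0.03 j [-0.51  0.    1.61  0.    1.53  0.71] t 5.2 w 0.0436
shift/0.15: [-0.002  0.002  0.465]
```

View pics/w2.png

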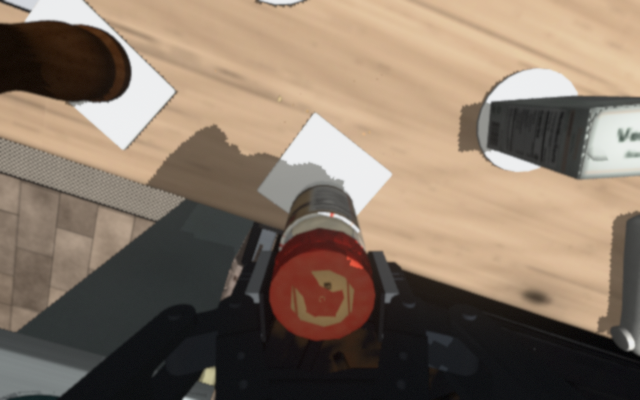

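The jar hangs upright between the pads, with the cap at (323,290), above the square mat. I'll lower it.

```bash
python3 -m inch '[[0,0,0.15,0,0,0,0],[0,0,0.15,0,0,0,0],[0,0,0.1,0,0,0,0],[0,0,0.045,0,0,0,0],[0,0,0.02,0,0,0,0],[0,0,0,0,0,0,0]]';  python3 - <<'E'
from h import *
go(None)
E
```

```text
time_s: 5.95
tcp_pos: [0.4597, -0.1953, 0.1091]
eef_rot: [0.0, 0.985, 0.172, 0.0]
contact_force: [-0.3, 0.5, -1.1]
width: 0.0435
grip_force: 40.9
tcp [ 0.4597 -0.1953  0.1091] yaw_y -70.2 tilt 0.06 j [-0.52  0.05  1.7  -0.    1.39  0.71] t 5.95 w 0.0435
```

```bash
python3 -m inch '[[0,0,0.008,0,0,0,0],[0,0,0,0,0,0,0]]'
```

```text
time_s: 6.2
tcp_pos: [0.4599, -0.1955, 0.1083]
eef_rot: [0.001, 0.985, 0.172, 0.001]
contact_force: [0.3, 0.4, 0.1]
width: 0.0434
grip_force: 41.0
```

```bash
python3 -m inch '[[0,0,0.004,0,0,0,0],[0,0,0,0,0,0,1],[0,0,0,0,0,0,1],[0,0,0,0,0,0,1],[0,0,0,0,0,0,1],[0,0,-0.1,0,0,0,1],[0,0,-0.2,0,0,0,1],[0,0,-0.25,0,0,0,1],[0,0,-0.25,0,0,0,1],[0,0,-0.25,0,0,0,1],[0.1,-0.2,0,0,0,0,1],[0.11,-0.21,0,0,0,0,1],[0.11,-0.21,0,0,0,0,1],[0.11,-0.21,0,0,0,0,1],[0.11,-0.21,0,0,0,0,1],[0.1,-0.2,0,0,0,0,1],[0,0,0,0,0,0,1],[0,0,0,0,0,0,1]]'
python3 - <<'E'
from h import *
d=vision.get_image("wrist"); cv2.imwrite("pics/w3.png",d["image"]); go((.488,.013,.151))
d=vision.get_image("top");cv2.imwrite("pics/t3.png",d["image"])
E
```

```text
time_s: 8.45
tcp_pos: [0.4867, 0.012, 0.265]
eef_rot: [0.001, 0.985, 0.172, 0.0]
contact_force: [0.2, 0.6, 0.1]
width: 0.0853
grip_force: 0.0
tcp [0.4866 0.0117 0.2648] yaw_y -70.2 tilt 0.06 j [-0.09 -0.06  1.49 -0.    1.7   1.13] t 8.5 w 0.085
shift/0.15: [ 0.011 -0.006  0.759]
```

View pics/w3.png

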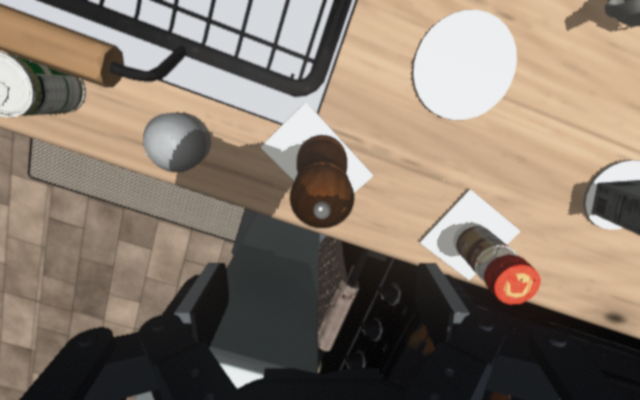

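The knob is at (322,210), centred between the fingers. The jar stands on the square mat with its cap at (516,278). The large mat is clear, centred at (465,65).

Run:
```python
from h import *
d=vision.get_image("wrist")
for n,u,z in[("knob",(322,210),.176),("ob corners",[(307,103),(373,175),(262,147)],.008)]: print(n,ray(d,u,z).round(4).tolist())
h=cv2.cvtColor(d["image"],cv2.COLOR_BGR2HSV); m=((h[...,1]<40)&(h[...,2]>150)).astype(np.uint8); m[:,:400]=0;m[150:]=0;m[:,560:]=0
c=max(cv2.findContours(m,0,2)[0],key=cv2.contourArea).reshape(-1,2)
print("large wrist",cv2.minEnclosingCircle(ray(d,c,.008)[:,:2].astype(np.float32)))
d=vision.get_image("top")
h=cv2.cvtColor(d["image"],cv2.COLOR_BGR2HSV); m=((h[...,1]<45)&(h[...,2]>125)).astype(np.uint8)
w=np.zeros_like(m);w[167:223,322:382]=m[167:223,322:382]
c=max(cv2.findContours(w,0,2)[0],key=cv2.contourArea).reshape(-1,2)
print("large top",cv2.minEnclosingCircle(ray(d,c,.008)[:,:2].astype(np.float32)))
```

```text
knob [[0.4903, 0.0123, 0.176]]
ob corners [[0.5451, 0.0492, 0.008], [0.4942, -0.0507, 0.008], [0.4817, 0.0822, 0.008]]
large wrist ((0.6372178196907043, -0.09645787626504898), 0.05530545860528946)
large top ((0.6330336332321167, -0.09424059838056564), 0.055824995040893555)
```

```bash
python3 -m inch '[[0.015,0,0.15,0,0,0,1],[0,0,0.15,0,0,0,1],[0,0,0.15,0,0,0,1],[0,0,0.15,0,0,0,1],[0,0,0.12,0,0,0,1],[0,0,0.04,0,0,0,1],[0,0,0,0,0,0,0],[0,0,0,0,0,0,0],[0,0,0,0,0,0,0],[0,0,0,0,0,0,0],[0,0,0,0,0,0,0],[0,0,0,0,0,0,0]]' 50;  python3 - <<'E'
from h import *
go(None)
E
```

```text
time_s: 10.15
tcp_pos: [0.4898, 0.0131, 0.152]
eef_rot: [0.001, 0.985, 0.172, 0.002]
contact_force: [0.1, -0.4, 4.4]
width: 0.0461
grip_force: 51.7
tcp [0.4898 0.0131 0.152 ] yaw_y -70.2 tilt 0.22 j [-0.09 -0.01  1.67 -0.    1.47  1.14] t 10.15 w 0.0461
```

```bash
python3 -m inch '[[0,0,-0.1,0,0,0,0],[0,0,-0.18,0,0,0,0],[0,0,-0.18,0,0,0,0],[-0.06,0.17,0,0,0,0,0],[-0.07,0.19,0,0,0,0,0],[-0.06,0.18,0,0,0,0,0],[-0.05,0.135,0,0,0,0,0],[0.15,0.06,0,0,0,0,0],[0.2,0.07,0,0,0,0,0],[0.2,0.07,0,0,0,0,0],[0.2,0.07,0,0,0,0,0],[0.15,0.06,0,0,0,0,0],[0,0,0,0,0,0,0],[0,0,0,0,0,0,0]]';  python3 - <<'E'
from h import *
d=vision.get_image("side"); cv2.imwrite("pics/s4.png",cv2.resize(d["image"][60:310,200:450],None,fx=2,fy=2)); go((.635,-.095,.153))
E
```

```text
time_s: 11.9
tcp_pos: [0.6321, -0.095, 0.2188]
eef_rot: [-0.0, 0.985, 0.172, -0.001]
contact_force: [0.3, 0.0, -1.1]
width: 0.0462
grip_force: 51.8
tcp [ 0.632  -0.095   0.2192] yaw_y -70.2 tilt 0.08 j [-0.24  0.3   1.19 -0.    1.65  0.99] t 11.95 w 0.046
shift/0.15: [0.019 0.007 0.441]
```

View pics/s4.png

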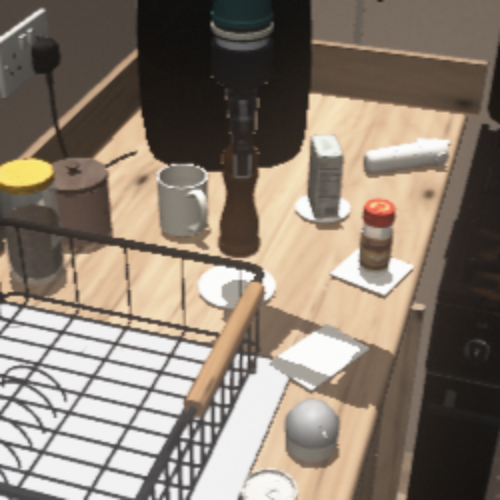

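The mill hangs upright at (240,205) over the large mat at (237,287). The jar stands on the square mat and the oblong mat is free. I'll lower the mill.

```bash
python3 -m inch '[[0.02,0.007,0.13,0,0,0,0],[0,0,0.13,0,0,0,0],[0,0,0.1,0,0,0,0],[0,0,0.05,0,0,0,0],[0,0,0.025,0,0,0,0],[0,0,0,0,0,0,0],[0,0,0,0,0,0,0]]'
```

```text
time_s: 12.82
tcp_pos: [0.6366, -0.0952, 0.155]
eef_rot: [0.0, 0.985, 0.172, 0.001]
contact_force: [-0.3, -0.0, -1.8]
width: 0.0461
grip_force: 51.8
```

```bash
python3 -m inch '[[0,0,0.01,0,0,0,0],[0,0,0.005,0,0,0,0],[0,0,0,0,0,0,0]]'
```

```text
time_s: 13.2
tcp_pos: [0.6362, -0.0951, 0.1521]
eef_rot: [0.0, 0.985, 0.172, 0.0]
contact_force: [-0.7, 0.8, -0.6]
width: 0.0459
grip_force: 51.9
```

```bash
python3 -m inch '[[0,0,0.001,0,0,0,1],[0,0,0,0,0,0,1],[0,0,0,0,0,0,1],[0,0,0,0,0,0,1],[0,0,-0.1,0,0,0,1],[0,0,-0.2,0,0,0,1],[0,0,-0.2,0,0,0,1],[0,0,-0.2,0,0,0,1],[0,0,-0.05,0,0,0,1],[-0.16,0.23,0,0,0,0,1],[-0.17,0.24,0,0,0,0,1],[-0.17,0.24,0,0,0,0,1],[-0.17,0.24,0,0,0,0,1],[-0.16,0.23,0,0,0,0,1],[-0.16,0.23,0,0,0,0,1],[0,0,0,0,0,0,1]]'; python3 -m inch '[[0,0,0,0,0,-0.054,1],[0,0,0,0,0,-0.054,1],[0,0,0,0,0,-0.054,1],[0,0,0,0,0,-0.054,1],[0,0,0,0,0,-0.054,1],[0,0,0,0,0,-0.054,1],[0,0,0,0,0,-0.054,1],[0,0,0,0,0,-0.054,1],[0,0,0,0,0,-0.054,1],[0,0,0,0,0,-0.054,1],[0,0,0,0,0,0,1],[0,0,0,0,0,0,1]]'
python3 - <<'E'
from h import *
d=vision.get_image("wrist"); cv2.imwrite("pics/w5.png",d["image"]); go((.568,-.344,.1),27)
E
```

```text
time_s: 15.2
tcp_pos: [0.5665, -0.3473, 0.2625]
eef_rot: [-0.001, 0.985, 0.17, -0.001]
contact_force: [-0.5, 0.5, 0.5]
width: 0.0857
grip_force: 0.0
time_s: 16.7
tcp_pos: [0.5683, -0.3437, 0.2639]
eef_rot: [-0.0, 0.523, 0.852, 0.0]
contact_force: [0.2, -0.0, -0.0]
width: 0.0853
grip_force: 0.0
tcp [ 0.5682 -0.3439  0.264 ] yaw_y 26.9 tilt 0.02 j [-0.63  0.35  1.04  0.    1.75 -1.1 ] t 16.75 w 0.0854
shift/0.15: [-0.    -0.002  1.093]
turn/pi options: [array([-0.    , -0.0001, -0.0003]), array([-2.000e-04,  0.000e+00,  9.997e-01])]
```

View pics/w5.png

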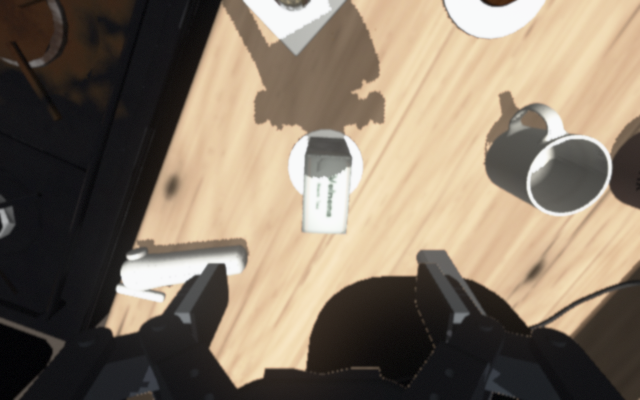

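The carton's top face has corners at about (306,155), (352,155), (348,233) and (302,231), nearly square to the fingers. The black fryer's edge is visible at row 280, so I'll check the clearance to it too.

Run:
```python
from h import *
d=vision.get_image("wrist"); P=ray(d,[(306,155),(352,155),(348,233),(302,231)],.117)[:,:2]
e=np.roll(P,-1,0)-P; print(P.mean(0).round(4),np.linalg.norm(e,axis=1).round(3),np.degrees(np.arctan2(e[:,1],e[:,0])).round(1))
print("small L/R",ray(d,[(288,166),(364,166),(333,130)],.008).round(4).tolist())
t=vision.get_image("top")
for z in(.0,.2,.3,.35): print(z,"top fryer front",ray(t,[(460,150),(485,183),(520,188)],z)[:,:2].round(3).tolist(),"wrist",ray(d,(380,280),z)[:,:2].round(3).tolist() if z<.3 else "")
print(status.state()["tcp_pos"])
```

```text
[ 0.5729 -0.345 ] [0.038 0.07  0.041 0.068] [  27.   -64.3 -155.7  113.1]
small L/R [[0.5332, -0.3638, 0.008], [0.6125, -0.3235, 0.008], [0.561, -0.3032, 0.008]]
0.0 top fryer front [[0.766, -0.398], [0.674, -0.464], [0.661, -0.56]] wrist [[0.71, -0.451]]
0.2 top fryer front [[0.711, -0.336], [0.633, -0.392], [0.622, -0.473]] wrist [[0.617, -0.358]]
0.3 top fryer front [[0.683, -0.305], [0.612, -0.356], [0.602, -0.429]] wrist 
0.35 top fryer front [[0.669, -0.29], [0.602, -0.338], [0.593, -0.407]] wrist 
[ 0.56817282 -0.34414712  0.26405567]
```

Run:
```python
from h import *
t=vision.get_image("top"); s=vision.get_image("side")
print("fryer base corners",ray(s,[(275,135),(300,143),(345,140),(355,130)],0)[:,:2].round(3).tolist())
def tri(a,b):
    o1,o2=t["pose"][:3,3],s["pose"][:3,3]; r1=ray(t,a,0)[0]-o1; r2=ray(s,b,0)[0]-o2
    k=np.linalg.lstsq(np.c_[r1,-r2],o2-o1,rcond=None)[0]; p,q=o1+k[0]*r1,o2+k[1]*r2; return ((p+q)/2).round(3),np.linalg.norm(p-q).round(3)
print("handle outer top",tri((457,160),(321,100)))
```

```text
fryer base corners [[0.914, -0.444], [0.809, -0.417], [0.667, -0.487], [0.653, -0.572]]
handle outer top (array([ 0.694, -0.323,  0.212]), np.float64(0.02))
```

```bash
python3 -m inch '[[-0.01,0.015,0.18,0,0,0,1],[0,0,0.18,0,0,0,1],[0,0,0.18,0,0,0,1],[0,0,0.18,0,0,0,1],[0,0,0.18,0,0,0,1],[0,0,0.15,0,0,0,1],[0,0,0.06,0,0,0,1],[0,0,0,0,0,0,0],[0,0,0,0,0,0,0],[0,0,0,0,0,0,0],[0,0,0,0,0,0,0],[0,0,0,0,0,0,0],[0,0,0,0,0,0,0]]' 25;  python3 - <<'E'
from h import *
go((.486,.017,.2),-27)
E
```

```text
time_s: 18.58
tcp_pos: [0.5717, -0.3451, 0.0994]
eef_rot: [0.002, 0.522, 0.853, -0.0]
contact_force: [0.8, 0.1, 5.3]
width: 0.0439
grip_force: 26.7
tcp [ 0.5717 -0.3451  0.0994] yaw_y 27.0 tilt 0.19 j [-0.63  0.41  1.28  0.    1.44 -1.1 ] t 18.57 w 0.0439
shift/0.15: [ 2.408  0.589 -0.677]
turn/pi options: [array([0.0009, 0.0006, 0.3001]), array([-0.0007,  0.0011, -0.6999])]
```

```bash
python3 -m inch '[[0,0,-0.1,0,0,0,0],[0,0,-0.2,0,0,0,0],[0,0,-0.25,0,0,0,0],[0,0,-0.25,0,0,0,0],[0,0,-0.2,0,0,0,0],[0.2,0.05,0,0,0,0,0],[0.27,0.065,0,0,0,0,0],[0.28,0.07,0,0,0,0,0],[0.28,0.07,0,0,0,0,0],[0.28,0.07,0,0,0,0,0],[0.28,0.07,0,0,0,0,0],[0.28,0.07,0,0,0,0,0],[0.27,0.065,0,0,0,0,0],[0.2,0.05,0,0,0,0,0],[0.07,0.01,0,0,0,0,0],[0,0,0,0,0,0,0]]'; python3 -m inch '[[0,0,0,0,0,0.05,0],[0,0,0,0,0,0.05,0],[0,0,0,0,0,0.05,0],[0,0,0,0,0,0.05,0],[0,0,0,0,0,0.05,0],[0,0,0,0,0,0.05,0],[0,0,0,0,0,0,0],[0,0,0,0,0,0,0]]'
python3 - <<'E'
from h import *
d=vision.get_image("wrist"); cv2.imwrite("pics/w6.png",d["image"]); go((.486,.017,.1),-27)
E
```

```text
time_s: 20.58
tcp_pos: [0.4853, 0.0174, 0.2477]
eef_rot: [0.0, 0.522, 0.853, -0.0]
contact_force: [1.0, 0.0, -0.6]
width: 0.044
grip_force: 26.4
time_s: 21.58
tcp_pos: [0.4856, 0.0167, 0.2475]
eef_rot: [0.0, 0.852, 0.523, -0.0]
contact_force: [-0.0, -0.5, -0.6]
width: 0.0439
grip_force: 26.4
tcp [0.4856 0.0169 0.2475] yaw_y -26.9 tilt 0.02 j [-0.08 -0.06  1.53 -0.    1.67  0.39] t 21.62 w 0.0439
shift/0.15: [0.002 0.002 0.983]
turn/pi options: [array([-0.    ,  0.0001,  0.0003]), array([-2.000e-04, -0.000e+00, -9.997e-01])]
```

View pics/w6.png

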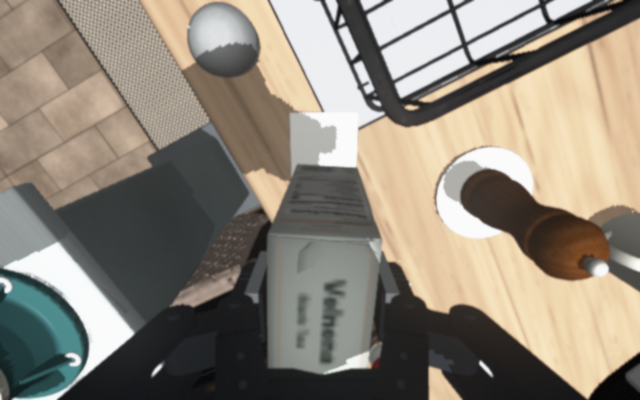

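The carton is held square and in line with the oblong mat, whose far edge runs from (290,112) to (358,112). The mill stands on the large mat. I'll check the fit along the long axis.

Run:
```python
from h import *
d=vision.get_image("wrist"); M=rot().as_matrix(); 
e=ray(d,[(290,112),(358,112)],.008); print(e.round(4).tolist(),np.linalg.norm(e[0]-e[1]).round(4)); print("mat centre",(e.mean(0)-.058*M[:,0]).round(4))
zt=.2475+.0185
c=ray(d,[(272,235),(378,236),(272,368),(376,368)],zt); print("carton top",c.mean(0).round(4),np.linalg.norm(c[2]-c[0]).round(3),np.linalg.norm(c[1]-c[0]).round(3))
```

```text
[[0.482, 0.0852, 0.008], [0.5464, 0.0525, 0.008]] 0.0722
mat centre [0.4879 0.0171 0.008 ]
carton top [0.4886 0.0214 0.266 ] 0.057 0.036
```

```bash
python3 -m inch '[[0,0.005,0.15,0,0,0,0],[0,0,0.2,0,0,0,0],[0,0,0.2,0,0,0,0],[0,0,0.15,0,0,0,0],[0,0,0,0,0,0,0],[0,0,0,0,0,0,0]]'
python3 - <<'E'
from h import *
d=vision.get_image("side"); cv2.imwrite("pics/s7.png",cv2.resize(d["image"][100:300,270:440],None,fx=3,fy=3)); go((.487,.017,.1),-27)
E
```

```text
time_s: 22.42
tcp_pos: [0.4868, 0.0171, 0.1437]
eef_rot: [0.001, 0.852, 0.523, 0.001]
contact_force: [0.7, -1.0, 0.7]
width: 0.0439
grip_force: 26.4
tcp [0.487  0.0171 0.1441] yaw_y -27.0 tilt 0.16 j [-0.08 -0.01  1.69 -0.    1.46  0.39] t 22.48 w 0.044
shift/0.15: [-0.001 -0.001  0.294]
turn/pi options: [array([ 0.0008, -0.0003,  0.0002]), array([ 5.000e-04,  1.300e-03, -9.998e-01])]
```

View pics/s7.png

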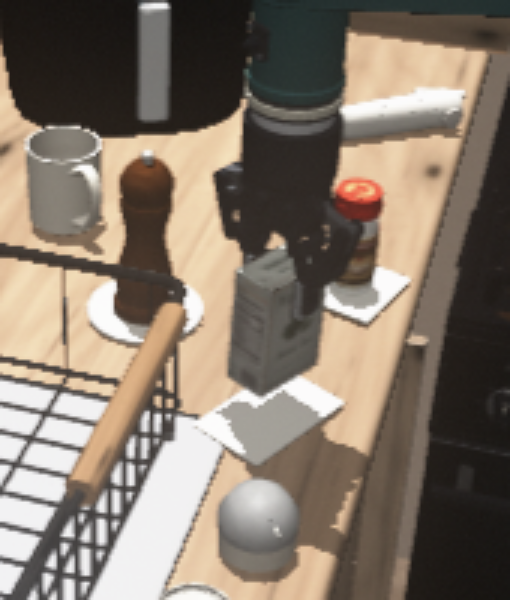

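The carton is upright over the oblong mat, with its bottom at about (265,390) and the mat centre at (270,420). The mill is upright on its mat. I'll lower the carton slowly.

```bash
python3 -m inch '[[0,0,0.1,0,0,0,0],[0,0,0.1,0,0,0,0],[0,0,0.05,0,0,0,0],[0,0,0.02,0,0,0,0],[0,0,0,0,0,0,0],[0,0,0,0,0,0,0]]'
```

```text
time_s: 23.22
tcp_pos: [0.4865, 0.0171, 0.1026]
eef_rot: [0.0, 0.853, 0.523, 0.0]
contact_force: [0.7, -0.6, -1.1]
width: 0.0439
grip_force: 26.4
```

```bash
python3 -m inch '[[0,0,0.015,0,0,0,0],[0,0,0.005,0,0,0,0],[0,0,0,0,0,0,0],[0,0,0,0,0,0,0]]'
```

```text
time_s: 23.72
tcp_pos: [0.4863, 0.0172, 0.0995]
eef_rot: [0.0, 0.853, 0.523, 0.0]
contact_force: [-0.2, 1.6, 2.8]
width: 0.0438
grip_force: 26.4
```

```bash
python3 -m inch '[[0,0,0,0,0,0,1],[0,0,0,0,0,0,1],[0,0,0,0,0,0,1],[0,0,0,0,0,0,1],[0,0,-0.1,0,0,0,1],[0,0,-0.2,0,0,0,1],[0,0,-0.25,0,0,0,1],[0,0,-0.25,0,0,0,1],[0,0,-0.25,0,0,0,1],[-0.17,0.06,0,0,0,0,1],[-0.2,0.07,0,0,0,0,1],[-0.2,0.075,0,0,0,0,1],[-0.2,0.075,0,0,0,0,1],[-0.2,0.075,0,0,0,0,1],[-0.2,0.07,0,0,0,0,1],[-0.17,0.06,0,0,0,0,1],[0,0,0,0,0,0,1],[0,0,0,0,0,0,1]]'
python3 - <<'E'
from h import *
d=vision.get_image("wrist"); im=d["image"]; cv2.imwrite("pics/w8.png",im)
h=cv2.cvtColor(im,cv2.COLOR_BGR2HSV); m=(((h[...,0]<10)|(h[...,0]>172))&(h[...,1]>150)&(h[...,2]>90)).astype(np.uint8)
c=max(cv2.findContours(m,0,2)[0],key=cv2.contourArea); x,y,w,hh=cv2.boundingRect(c); print((x,y,w,hh)); print("cap",ray(d,(x+w/2,y+hh/2+3),.112).round(4))
go((.46,-.195,.106))
E
```

```text
time_s: 25.98
tcp_pos: [0.4599, -0.1945, 0.2573]
eef_rot: [0.0, 0.853, 0.523, 0.0]
contact_force: [0.6, -1.5, 0.6]
width: 0.0854
grip_force: 0.0
(300, 166, 49, 52)
cap [[ 0.4602 -0.1984  0.112 ]]
tcp [ 0.4599 -0.1942  0.2572] yaw_y -26.9 tilt 0.05 j [-0.51 -0.03  1.48  0.    1.69 -0.04] t 26.02 w 0.0855
shift/0.15: [-0.005  0.002  1.008]
```

View pics/w8.png

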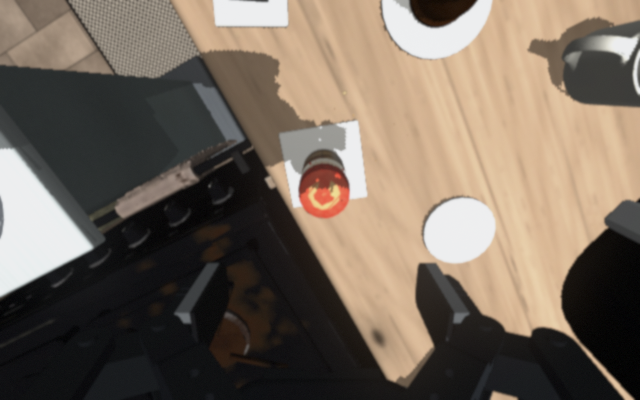

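The cap is at (325,192), between the open fingers, and the small mat is empty with its centre at (459,229).

```bash
python3 - <<'E'
from h import *
d=vision.get_image("wrist"); print(ray(d,[(459,229),(423,229),(496,229)],.008).round(4).tolist())
t=vision.get_image("top"); h=cv2.cvtColor(t["image"],cv2.COLOR_BGR2HSV); m=((h[...,1]<45)&(h[...,2]>125)).astype(np.uint8)
w=np.zeros_like(m);w[195:245,415:470]=m[195:245,415:470]
c=max(cv2.findContours(w,0,2)[0],key=cv2.contourArea).reshape(-1,2); print("top",cv2.minEnclosingCircle(ray(t,c,.008)[:,:2].astype(np.float32)))
E
python3 -m inch '[[-0.015,0,0.16,0,0,0,1],[0,0,0.18,0,0,0,1],[0,0,0.18,0,0,0,1],[0,0,0.18,0,0,0,1],[0,0,0.18,0,0,0,1],[0,0,0.1,0,0,0,1],[0,0,0.02,0,0,0,1],[0,0,0,0,0,0,0],[0,0,0,0,0,0,0],[0,0,0,0,0,0,0],[0,0,0,0,0,0,0],[0,0,0,0,0,0,0],[0,0,0,0,0,0,0]]' 40;  python3 - <<'E'
from h import *
go((.571,-.343,.2))
E
```

```text
[[0.5735, -0.3414, 0.008], [0.5342, -0.3214, 0.008], [0.6139, -0.3619, 0.008]]
top ((0.5751453638076782, -0.34510868787765503), 0.04365718364715576)
time_s: 27.75
tcp_pos: [0.4596, -0.1974, 0.1081]
eef_rot: [0.001, 0.853, 0.523, 0.001]
contact_force: [0.5, -0.1, 6.0]
width: 0.0436
grip_force: 40.8
tcp [ 0.4596 -0.1974  0.1081] yaw_y -27.0 tilt 0.17 j [-0.52  0.05  1.7  -0.    1.38 -0.05] t 27.75 w 0.0436
shift/0.15: [-0.528  1.104 -0.609]
```

```bash
python3 -m inch '[[0,0,-0.1,0,0,0,0],[0,0,-0.18,0,0,0,0],[0,0,-0.19,0,0,0,0],[-0.07,0.15,0,0,0,0,0],[-0.1,0.2,0,0,0,0,0],[-0.1,0.2,0,0,0,0,0],[-0.1,0.21,0,0,0,0,0],[-0.08,0.2,0,0,0,0,0],[-0.07,0.155,0,0,0,0,0],[0,0,0,0,0,0,0],[0,0,0,0,0,0,0]]'
python3 - <<'E'
from h import *
go((.573,-.343,.109))
E
```

```text
time_s: 29.12
tcp_pos: [0.5718, -0.3416, 0.1767]
eef_rot: [-0.001, 0.853, 0.523, -0.0]
contact_force: [0.1, 0.3, -1.0]
width: 0.0435
grip_force: 41.2
tcp [ 0.5718 -0.3416  0.1767] yaw_y -27.0 tilt 0.11 j [-0.62  0.37  1.18  0.    1.59 -0.15] t 29.12 w 0.0435
shift/0.15: [-0.005  0.012  0.451]
```

```bash
python3 -m inch '[[-0.005,0.012,0.13,0,0,0,0],[0,0,0.15,0,0,0,0],[0,0,0.1,0,0,0,0],[0,0,0.05,0,0,0,0],[0,0,0.015,0,0,0,0],[0,0,0,0,0,0,0],[0,0,0.005,0,0,0,0],[0,0,0,0,0,0,0]]'
```

```text
time_s: 30.12
tcp_pos: [0.5738, -0.344, 0.1103]
eef_rot: [0.001, 0.853, 0.523, 0.0]
contact_force: [-0.7, -0.4, -1.8]
width: 0.043
grip_force: 41.2
```

```bash
python3 -m inch '[[0,0,0.01,0,0,0,0],[0,0,0.005,0,0,0,0],[0,0,0,0,0,0,0]]'
```

```text
time_s: 30.5
tcp_pos: [0.5738, -0.344, 0.1082]
eef_rot: [0.001, 0.853, 0.523, 0.0]
contact_force: [-0.9, 0.9, 2.4]
width: 0.0431
grip_force: 41.6
```

```bash
python3 -m inch '[[0,0,0,0,0,0,1],[0,0,0,0,0,0,1],[0,0,0,0,0,0,1],[0,0,0,0,0,0,1],[0,0,-0.1,0,0,0,1],[0,0,-0.2,0,0,0,1],[0,0,-0.25,0,0,0,1],[0,0,-0.25,0,0,0,1],[0,0,-0.25,0,0,0,1],[-0.1,-0.2,0,0,0,0,1],[-0.1,-0.2,0,0,0,0,1],[-0.1,-0.2,0,0,0,0,1],[-0.1,-0.2,0,0,0,0,1],[-0.1,-0.2,0,0,0,0,1],[0,0,0,0,0,0,1],[0,0,0,0,0,0,1]]'
python3 - <<'E'
from h import *
for n in("top","wrist"):
    d=vision.get_image(n); im=d["image"]
    if n=="top": im=cv2.resize(im[120:290,170:490],None,fx=2.5,fy=2.5,interpolation=cv2.INTER_CUBIC)
    cv2.imwrite(f"pics/{n}9.png",im)
E
```

```text
time_s: 32.5
tcp_pos: [0.4064, -0.3427, 0.266]
eef_rot: [0.001, 0.853, 0.523, 0.0]
contact_force: [0.1, 0.4, -0.1]
width: 0.0854
grip_force: 0.0
```

View pics/top9.png

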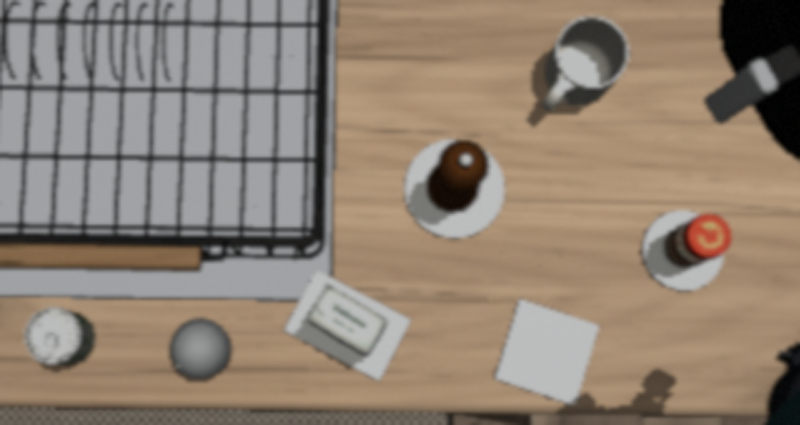

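All three stand upright on their own mats: the knob is at (466,159), the cap at (709,235) and the carton top around (347,320). I'll check the distances from the mat centres.

Run:
```python
from h import *
d=vision.get_image("top"); f=lambda p:np.array(p,float)/2.5+[169.8,119.8]
for n,p,z,c in[("mill",[(466,159)],.178,(.633,-.0943)),("jar",[(709,235)],.114,(.5725,-.3435)),("carton",[(327,284),(386,319),(368,354),(309,319)],.117,(.483,.018))]:
    q=ray(d,f(p),z)[:,:2].mean(0); print(n,q.round(4),((q-c)*1000).round(1))
```

```text
mill [ 0.6315 -0.0935] [-1.5  0.8]
jar [ 0.571  -0.3403] [-1.5  3.2]
carton [0.4828 0.0171] [-0.2 -0.9]
```

```bash
python3 -c "
from station import sign_off; print(sign_off())"
```

```text
the job is handed in; nothing more can be done
None
```

The job is handed in, with no verdict returned: the mill, jar and carton stand upright and released on their own mats, each within about 4 mm of centre in the last top view, the carton lined up with its mat, and the mug, tin and timer untouched.

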